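# Latch the liquid cell's sample shuttle in measuring position

## Task

Bring the liquid cell to its measuring position: with a fingertip, push the sprung slide that carries the liquid cell away from its starting end, past its stop pin and all the way in to the end of its travel, then let the slide come back and rest latched against the pin. Do not touch or lift the liquid cell, do not take it out of its nest, and leave the other shuttle, with the black mount on it, and the small things around as they are. Finish with the hand clear of everything.

Things in the scene. Friction and masses are not known exactly. Their poses are not given: they have to be found in the camera images.
- cell_shuttle: Aluminium base of the shuttle with the liquid cell, fixed: 88 wide (y) x 12 mm, x = -95 to +105 mm, with two steel rails (tops 28 mm above the table). Origin on the table on its centre line; +x is the pushing direction, roughly away from the robot. Bridge 53 mm high across it at x = +46 to +64. A second shuttle like it stands beside it, left or right.
- cell_push (a point): Centre of the front face (looking to the shuttle's -x) of the grey upright push plate at the slide's front end, 42 mm above the table; moves with the slide. Plate 44 wide x 8 thick, top edge 62 mm above the table; face free from 28 mm up. Press it toward the shuttle's +x with the fingertips above the rails, about 35 mm above the table.
- cell_slide (a joint): Travel in m of the slide with the liquid cell: 0 = sprung rest at the front, 0.045 = pushed in to the end stop. Return spring 2.4 N at 0, 5.1 N at 0.045, damping 30 N per m/s, so it returns at about 0.1 m/s; pushing takes up to about 9 N. Pushed on past about 0.028 to the end and let go, it comes back to about 0.028 = latched measuring position; let go before 0.026, it springs back to 0.
- cell_pin (a joint): Lift in m of that shuttle's vertical sprung stop pin: 0 = fully down. A wedge on the slide lifts it to about 0.009 on the way in; past about 0.028 of slide travel it drops behind the wedge and then holds the slide. Its black round knob (22 mm) sits above the bridge.
- cell_knob (a point): Top of the black pin knob of the liquid cell's shuttle with the pin down, 80 mm above the table, on the shuttle's centre line at x = +55 mm.
- cell_nest (a point): Centre of the floor of the nest (64 x 42 mm inside, ribs 12 mm high) on the liquid cell's slide, 21 mm above the table; moves with the slide; 45.5 mm behind the front face of the push plate.
- cell_center (a point): Centre of the liquid cell, 60 (along the shuttle's x) x 38 x 30 mm: two grey plates held together by four brass thumb nuts, with two filling ports on top. Lies loose in the nest.
- blank_slide (a joint): Travel of the other shuttle's slide, in m, 0 = at rest at its front end. To be left alone.
- blank_push (a point): Centre of the front face of the other shuttle's push plate, 42 mm above the table.
- mount_center (a point): Centre of the black square cell mount, 50 x 50 x 13 mm with a round opening, lying loose in the nest of the other shuttle's slide.
- vial_center (a point): Centre of a small glass vial with black cap, 25 mm across, 50 mm high, standing upright between the shuttles. Bystander.
- plunger_center (a point): Centre of a steel die plunger, foot 33 mm across, 52 mm high, standing upright between the shuttles. Bystander.
- timer_center (a point): Centre of a flat white timer, 58 x 66 x 22 mm, lying in front of the shuttles. Bystander.
Mind the look-alikes: they are no part of the job. What is meant by the part that bears cell_center is not blue, and is the larger of those in its own colour.

How it is judged:
On the way:
1. the liquid cell's slide is pushed past its stop pin to the end of its travel (beyond 40 of 45 mm) (value of joint cell_slide above 0.04 m).
At the end, for the whole second after the job is handed in: The liquid cell's slide rests at its latched position, 28 mm in (25.5 to 30.5 mm), with the stop pin down (under 3 mm), held there by the pin alone; the liquid cell lies flat in its nest (within 8 mm of its centre, tilt under 0.1 rad); the other slide is at rest at its front end (under 3 mm) (value of joint cell_slide between 0.0255 and 0.0305 m and velocity of joint cell_slide between -0.005 and 0.005 m/s and value of joint each of cell_pin, blank_slide below 0.003 m and horizontal distance between cell_center and cell_nest below 0.008 m and angle between cell_center's own z axis and vertical below 0.1 rad); the robot touches nothing.
It fails at once if the liquid cell is touched by the hand (contact force between any of the fingers, the arm and liquid_cell above 0.5 N).
It fails at once if the liquid cell is lifted or thrown out of its nest (height (world z) of cell_center above 0.046 m or angle between cell_center's own z axis and vertical above 0.4 rad).
It fails at once if the other shuttle's slide is pushed (value of joint blank_slide above 0.008 m).
It fails at once if the black mount on the other shuttle is moved (distance of mount_center from where it was at the start of the episode above 0.012 m).
It fails at once if a bystander (vial, die plunger, timer) is displaced by more than 15 mm (distance of any of vial_center, plunger_center, timer_center from where it was at the start of the episode above 0.015 m).
It also fails if it takes over 40 s, if anything falls off the work surface, if the arm or the gripper's body presses on something with over 40 N, if the wrist force passes 120 N, or if a joint passes its speed limit or range.

## Robot

A 6-joint arm with a two-finger parallel gripper is mounted at the origin on a cart in front of the work surface, level with it; the furniture and walls round the work are solid. World frame = base frame: x ahead of the robot, y to its left, z up, the work surface at z = 0. Lengths are in m, angles in rad, forces in N, time in s.
With the tool pointing down it reaches from about 0.275 to 0.825 m from the base axis. Payload 4.9 kg.
Tool frame: the origin (TCP) lies at the very end of the fingers, on their centre line; the grasp point (between the pads) lies 19 mm behind it; z points along the fingers, y is the line along which they close (so a half turn about z gives the same grasp; the last joint's range is limited). The gripper opens to 85 mm and grips with 20 to 120 N. Pads are 22 mm wide; open, the fingers measure 114 mm over their backs; the gripper's body (76 mm by 85 mm) begins 54 mm behind the grasp point. The pads swing forward as they close: fully open they stand 13 mm farther back than shut.
Start: joints at [1.115, 0.326, -0.193, 1.052, 0, 1.437], TCP at [0.174, 0.522, 0.231] pointing down, gripper open.
Joint ranges: [-2.65, 2.65], [-0.97, 1.79], [-1.3, 1.35], [-1.93, 2.1], [-1.47, 1.37], [-3.14, 3.14]. Speed limits (rad/s): [2.57, 2.57, 3.14, 3.14, 3.14, 3.14].

## Interface

Orientations are given as a unit quaternion [w, x, y, z].
In Python, from bench import manip, hand, planner, get_state, imaging, finish_job gives the robot as it stands. Calls block until the motion is done:
- manip.move_pose(position, orientation): joint-space move of the TCP to a pose.
- manip.move_linear(position, rotation=None, rate=0.15, max_force=None): straight line of the TCP; rotation=None keeps the orientation; rate is the mean speed in m/s. With max_force (N) it stops when the force on the tool has changed by that much, and returns True; else False.
- manip.set_joints(angles): joint-space move.
- hand.grip(opening, grip_force=None): opening from 0.0 (shut) to 1.0 (fully open); grip_force is the grip in N (None keeps the last); returns when the fingers have stopped.
- manip.hold(seconds).
- planner.solve_ik(position, orientation): joint angles nearest the present ones, or None.
- get_state(): the state.
- imaging.camera(name): name is "side" or "top" or "wrist"; returns a dict with "frame" (384x512x3 uint8, red, green, blue), "z_map" (384x512 float32, m along the optical axis (not along the pixel's ray), 0 where there is no reading), "camera_matrix" (3x3 intrinsics, pixels), "origin" and "rotation" of the camera in the world. Camera axes: x right, y down, z forward; pixel columns grow to the right and rows downward; lengths in m; the calibration is good to about 2 mm. A picture is of the moment at which its call begins.
A pose or a line that the arm cannot do raises manip.MotionError and nothing moves.
- finish_job(): hands the job in; it is judged then, once.
The state is a dict: "t": time; "joints": joint angles; "joint_velocities": joint speeds; "tau": joint torques, N m; "ee_pos": TCP position; "ee_rot": TCP orientation; "wrist_force": force on the tool from outside, world axes, zero at the start; "moment": the same for the moment, N m; "opening": opening from 0.0 (shut) to 1.0 (fully open); "gripper_force": force on a finger pad.
Only numpy, scipy, OpenCV 4.12 (cv2) and the standard library are available. Lean on these libraries where they do the work, as an engineer would, in place of code of your own. Each camera call takes 0.05 s, during which the arm holds its last target. There are 200 camera calls.

## Working session

There is one attempt and no reset: what is moved stays moved. The work goes in short steps, each a Python script; the robot and the scene stay as the last script left them, time stands still between calls to the robot, and variables do not carry over. Pictures are saved under pics/ and viewed, at most 10 in all, crops included, and the job is handed in when it is done.

```bash
mkdir -p pics
cat > h.py <<'E'
from bench import manip, hand, planner, get_state, imaging, finish_job
import numpy as np, cv2
def snap(n,f):
    c=imaging.camera(n); np.savez(f'pics/{f}.npz',**c)
    cv2.imwrite(f'pics/{f}.png',cv2.resize(c['frame'][:,:,::-1],(800,600),interpolation=cv2.INTER_CUBIC)); return c
def world(c):
    K=c['camera_matrix'];z=c['z_map'];v,u=np.mgrid[0:384,0:512]
    p=np.stack([(u-K[0,2])/K[0,0]*z,(v-K[1,2])/K[1,1]*z,z],-1)
    return p@np.array(c['rotation']).T+c['origin']
E
python3 - <<'E'
from h import *
for n in('top','side'):
    c=snap(n,n+'1');print(c['origin'],c['rotation'])
print(get_state()['t'])
E
```

```text
[ 0.36390481 -0.02481535  0.91903523] [ 0.0599561  -0.69662856  0.71289502 -0.0538016 ]
[-0.08026063  0.31267522  0.68488833] [ 0.20682218 -0.48011676  0.77578452 -0.35337071]
0.1
```

```bash
sed -i "s/np.array(c\['rotation'\]).T/R(c['rotation']).T/; s/^def world/def R(q):\n    from scipy.spatial.transform import Rotation as S\n    return S.from_quat(np.roll(q,-1)).as_matrix()\ndef world/" h.py; cat h.py | tail -9
```

```text
c=imaging.camera(n); np.savez(f'pics/{f}.npz',**c)
    cv2.imwrite(f'pics/{f}.png',cv2.resize(c['frame'][:,:,::-1],(800,600),interpolation=cv2.INTER_CUBIC)); return c
def R(q):
    from scipy.spatial.transform import Rotation as S
    return S.from_quat(np.roll(q,-1)).as_matrix()
def world(c):
    K=c['camera_matrix'];z=c['z_map'];v,u=np.mgrid[0:384,0:512]
    p=np.stack([(u-K[0,2])/K[0,0]*z,(v-K[1,2])/K[1,1]*z,z],-1)
    return p@R(c['rotation']).T+c['origin']
```

View pics/top1.png

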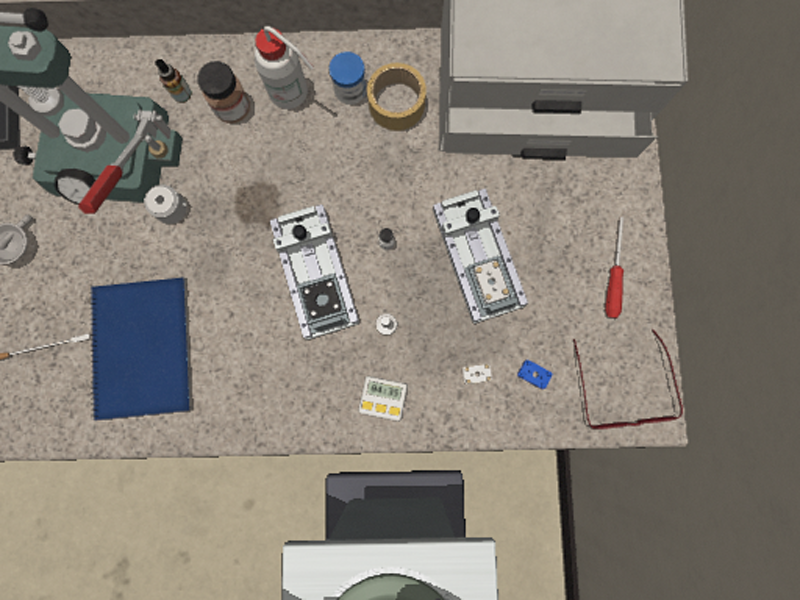

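View pics/side1.png

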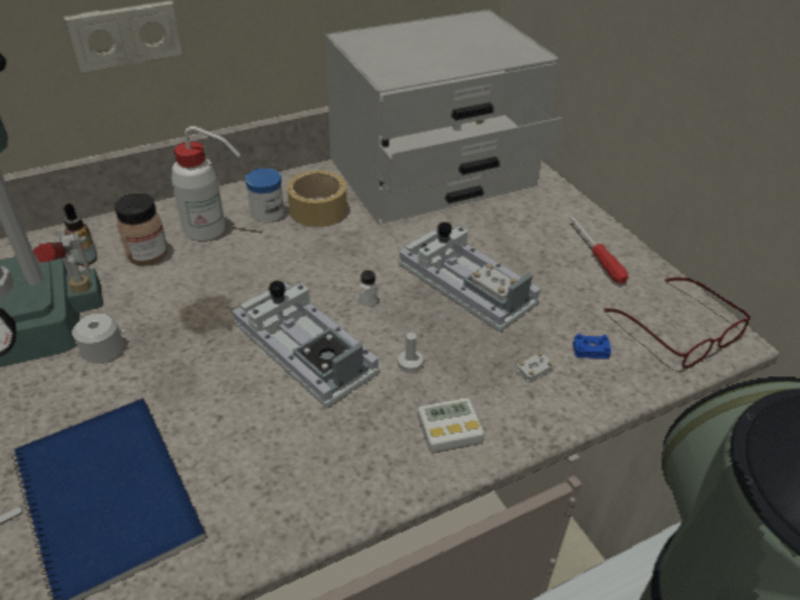

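The top view shows the liquid cell (grey, brass nuts) on the right shuttle at (490,283), its knob at (473,215) and its push plate near (497,308). The left shuttle carries the black mount (322,300), and the small look-alikes lie at (477,373) and (535,374). Next I'll measure the right shuttle.

Run:
```python
from h import *
c=dict(np.load('pics/top1.npz'));w=world(c)
s=.64
def box(x0,x1,y0,y1): return w[int(y0*s):int(y1*s),int(x0*s):int(x1*s)].reshape(-1,3)
r=box(425,535,183,330); 
k=r[(r[:,2]>.073)&(r[:,2]<.09)];print('knob',len(k),k.mean(0),k.max(0)-k.min(0))
p=box(470,530,285,325);p=p[(p[:,2]>.054)&(p[:,2]<.07)];print('plate',len(p),p.mean(0),p[:,2].max())
m=cv2.minAreaRect((p[:,:2]*1000).astype(np.float32));print(m)
b=r[(r[:,2]>.006)];m=cv2.minAreaRect((b[:,:2]*1000).astype(np.float32));print('base',m)
t=box(430,460,300,350);print('table z',np.median(t[:,2]))
d=k.mean(0)-p.mean(0);print(np.hypot(*d[:2]),np.arctan2(d[1],d[0]))
c=dict(np.load('pics/side1.npz'));w=world(c)
r=box(395,545,220,330);k=r[(r[:,2]>.073)&(r[:,2]<.09)];print('knob side',len(k),k.mean(0))
p=box(490,545,265,330);p=p[(p[:,2]>.052)&(p[:,2]<.07)];print('plate side',len(p),p.mean(0),cv2.minAreaRect((p[:,:2]*1000).astype(np.float32)))
r=box(485,545,255,330)
f=r[(r[:,2]>.032)&(r[:,2]<.058)&(r[:,0]<p[:,0].mean()+.005)];print('face',len(f),f.mean(0),np.linalg.svd(f-f.mean(0))[2][2])
g=c['frame'][130:220,250:355,::-1];cv2.imwrite('pics/crop.png',cv2.resize(g,(700,600),interpolation=cv2.INTER_CUBIC))
```

```text
knob 68 [ 0.63066195 -0.13693337  0.07865522] [0.02012982 0.01898361 0.01112798]
plate 68 [ 0.49651385 -0.17817831  0.062343  ] 0.06564124640546531
((496.6708679199219, -178.13616943359375), (7.845317363739014, 42.80646514892578), 16.31965446472168)
base ((517.4420166015625, -138.99981689453125), (166.42066955566406, 344.6028137207031), 79.13960266113281)
table z 8.110609859351969e-05
0.14034550058213976 0.2982851349369018
knob side 56 [ 0.62715336 -0.13785649  0.07824317]
plate side 97 [ 0.49296352 -0.17755918  0.06007742] ((494.8408508300781, -180.11013793945312), (9.14492130279541, 44.3377685546875), 15.019140243530273)
face 132 [ 0.49129802 -0.17527978  0.0442408 ] [-0.97872853 -0.18859501 -0.08076128]
```

View pics/crop.png

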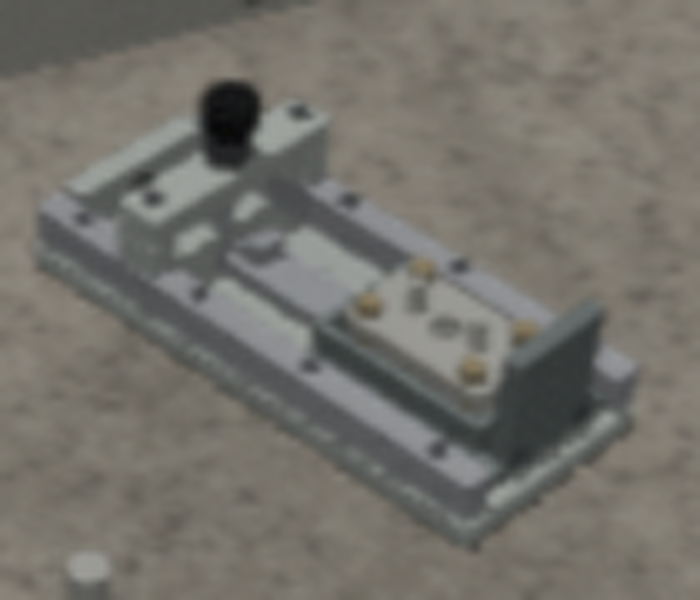

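The crop shows the right shuttle with the cell in its nest and the push plate upright and clear at the near end. Plate height (62 mm) and size (44 x 8) match the data, and so does the knob height. The plate-to-knob distance of 140 mm gives a yaw of about 0.29. Next I approach, then touch the plate.

```bash
cat >> h.py <<'E'
yaw=0.289
e=np.array([np.cos(yaw),np.sin(yaw),0]); n=np.array([-e[1],e[0],0])
P=np.array([.495,-.1782,0])-4e-3*e   # face centre
qs=[np.array([0,np.cos(a/2),np.sin(a/2),0]) for a in (yaw,yaw+np.pi)]
def at(d,z): return P+d*e+np.array([0,0,z])
E
python3 - <<'E'
from h import *
sol=[planner.solve_ik(at(-.055,.2),q) for q in qs];print(sol)
q=min([(abs(s[5]),i) for i,s in enumerate(sol) if s is not None])[1];print(q);q=qs[q]
hand.grip(0.0)
manip.move_pose(at(-.055,.2),q)
manip.move_linear(at(-.055,.036),rate=.12)
s=get_state();print(s['t'],s['ee_pos'],s['ee_rot'],s['wrist_force'])
hit=manip.move_linear(at(0.005,.036),rate=.02,max_force=1.5)
s=get_state();print(hit,s['t'],(s['ee_pos']-at(0,0))@e,s['wrist_force']);snap('side','side2')
E
```

```text
[array([-0.57249452,  0.22269659, -0.41927059,  0.92882914,  0.        ,
        2.28009814]), array([-0.57249452,  0.22269659, -0.41927059,  0.92882914,  0.        ,
       -0.86149452])]
1
5.0833 [ 0.43891737 -0.19526807  0.03655658] [ 4.29501161e-04 -1.44049832e-01  9.89570276e-01 -3.60530275e-04] [ 0.51648853  0.34548095 -0.18643368]
True 7.1417 -0.009290189067857915 [-0.22895843  0.20558014  0.08385736]
```

View pics/side2.png

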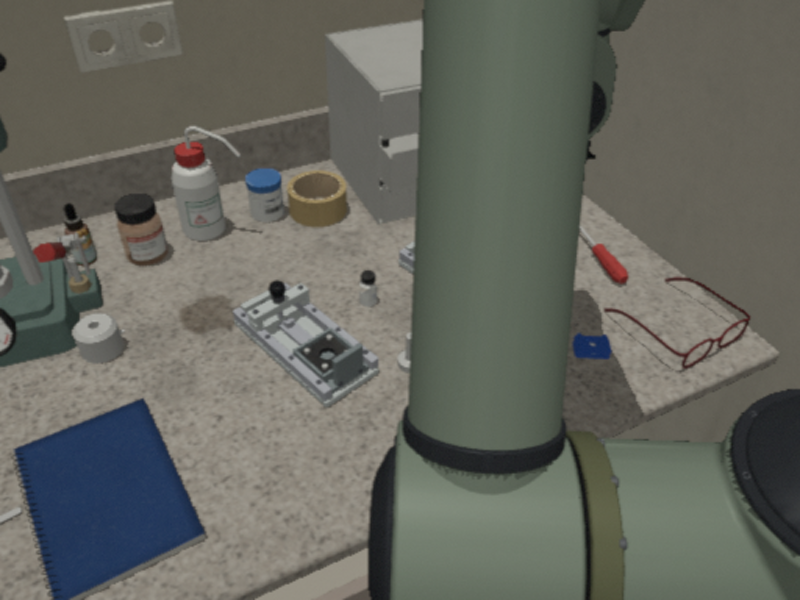

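The arm hides the shuttle in this view, but contact came at about -9 mm, as expected for a 22 mm pad (-11 mm). Now I push to the end stop and retreat.

Run:
```python
from h import *
f0=get_state()['wrist_force']
def rep(h):
    s=get_state();print(h,round(s['t'],2),'d',(s['ee_pos']-P)@e,'lat',(s['ee_pos']-P)@n,'F',(s['wrist_force']-f0)@np.c_[e,n])
rep(manip.move_linear(at(.015,.036),rate=.03,max_force=18))
rep(manip.move_linear(at(.041,.036),rate=.03,max_force=18))
snap('wrist','wr1');snap('top','top2')
```

```text
False 8.16 d 0.01459856914906861 lat 0.0006664911394100295 F [-1.8940193   0.67636976]
True 8.93 d 0.03436258098006942 lat 0.0006121745384112219 F [-3.14331824 -2.08881167]
```

Run:
```python
import cv2,numpy as np
a=cv2.imread('pics/wr1.png');b=cv2.imread('pics/top2.png')[170:340,400:560]
cv2.imwrite('pics/m.png',np.hstack([cv2.resize(a,(400,300)),cv2.resize(b,(400,300),interpolation=cv2.INTER_CUBIC)]))
```

```text
(no output)
```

View pics/m.png

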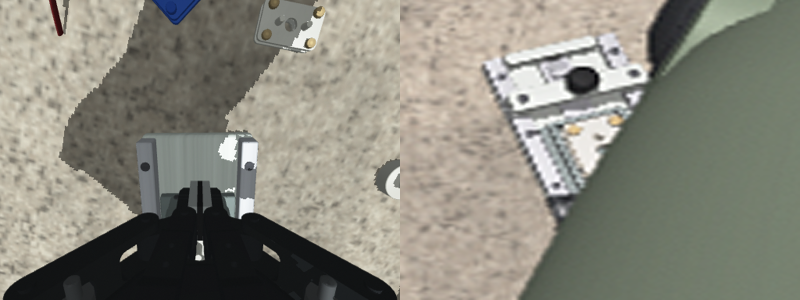

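The wrist view (left half) shows the fingers on the plate between the rails, and the top view (right half) shows the cell close to the bridge. I press once more to confirm the end stop, then retreat.

Run:
```python
from h import *
def rep(h):
    s=get_state();print(h,round(s['t'],2),'d',(s['ee_pos']-P)@e,'F',s['wrist_force']@e)
rep(0)
rep(manip.move_linear(at(.042,.036),rate=.02,max_force=22))
rep(manip.move_linear(at(-.06,.036),rate=.05))
rep(manip.move_linear(at(-.06,.2),rate=.15))
manip.set_joints([1.0,0.226,-.3,1.0,0,0.7]);manip.hold(.3)
c=snap('top','top3');w=world(c);s=.64
r=w[int(183*s):int(330*s),int(425*s):int(535*s)].reshape(-1,3)
x=(r-P)@e;y=(r-P)@n
k=r[(r[:,2]>.073)&(x>.1)];print('knob',k.mean(0),np.median(k[:,2]))
m=(r[:,2]>.055)&(r[:,2]<.07)&(x<.06)&(abs(y)<.03);print('plate d',x[m].mean()-.004,m.sum())
rep(0)
b=cv2.imread('pics/top3.png');cv2.imwrite('pics/t3.png',cv2.resize(b[160:460,250:570],(800,600),interpolation=cv2.INTER_CUBIC)[:600])
```

```text
0 9.03 d 0.03390659144403712 F -5.361003247136257
False 9.67 d 0.035580714205763565 F -20.11093709831768
False 11.86 d -0.059800633311482075 F 0.7545638653802178
False 13.1 d -0.06041409991410975 F -0.2033855793657513
knob [ 0.63082031 -0.13689847  0.07872494] 0.07929419775053653
plate d 0.029185719175349043 70
0 15.95 d -0.07844451493025478 F -0.00825238209237994
```

View pics/t3.png

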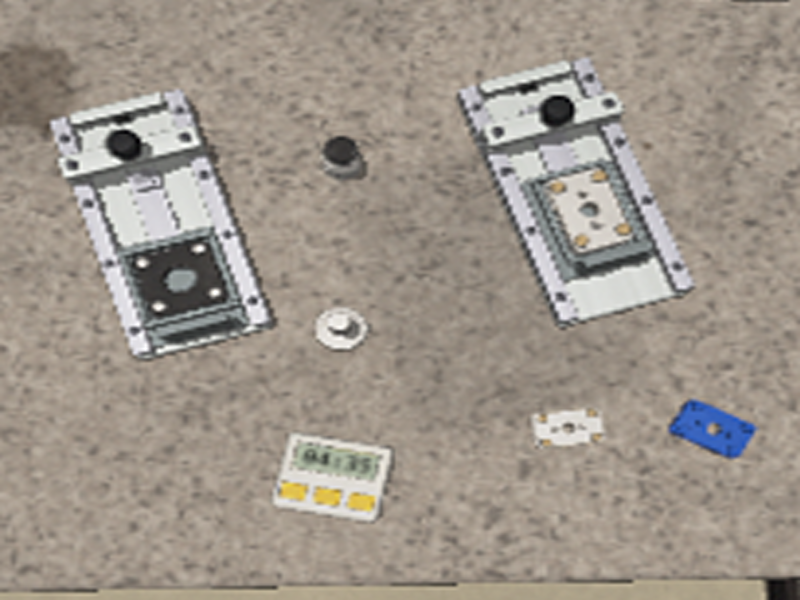

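The picture shows the slide latched: the plate has moved about 28 mm, the knob is down at 79 mm and the cell lies in its nest. The other shuttle and the bystanders haven't moved, and the arm is clear.

```bash
python3 -c "
from h import *
print(finish_job())"
```

```text
the job is handed in; nothing more can be done
None
```

The liquid cell's slide was pushed in to its end stop and came back to rest latched about 28 mm in, with the pin down and the cell in its nest; the hand is clear, nothing else moved, and the job is handed in, though no verdict came back.

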